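# Start a cold wash on the laundry-room washer

### The arm

A 6-joint arm with a two-finger parallel gripper is mounted at the origin on the work surface. World frame = base frame: x ahead of the robot, y to its left, z up, the work surface at z = 0. Lengths are in m, angles in rad, forces in N, time in s.
With the tool pointing down it reaches from about 0.35 to 0.775 m from the base axis. Payload 5.5 kg.
Tool frame: the origin (TCP) lies midway between the tips of the shut fingers; the grasp point (between the pads) lies manip.pinch_z behind it (manip.pinch_z is the distance from the TCP to the grasp point, in m); z points along the fingers, y is the line along which they close (so a half turn about z gives the same grasp; the last joint's range is limited). The gripper opens to 85 mm and grips with 20 to 120 N. Pads are 22 mm wide; open, the fingers measure 114 mm over their backs; the gripper's body (76 mm by 85 mm) begins 54 mm behind the grasp point. The pads swing forward as they close: fully open they stand 13 mm farther back than shut.
Start: joints at [1.059, 0.313, 0.046, 1.304, 0, 1.431], TCP at [0.209, 0.536, 0.231] pointing down, gripper open.
Joint ranges: [-2.76, 2.76], [-0.86, 1.69], [-1.03, 1.26], [-2.2, 2.34], [-1.47, 1.5], [-3.14, 3.14]. Speed limits (rad/s): [2.57, 2.57, 3.14, 3.14, 3.14, 3.14].

### API

Orientations are given as [roll, pitch, yaw] about the fixed x, y, z axes, in that order (R = Rz(yaw) Ry(pitch) Rx(roll)).
In Python, from cell import manip, optics, job gives the robot as it stands. The module is installed in compiled form; this text tells all that it offers.
- The arm moves only by the tool send_rows, never from a script. Its argument "moves" is one flat list of numbers, 7 for each row, row after row: the shift along the world's x, y, z each as a share of 15 cm, from -1 to 1, then the turn, a rotation vector about the world's x, y, z each as a share of 90 degrees, from -1 to 1, then the closure, from 0 (fully open) to 1 (shut). In form: [tx, ty, tz, rx, ry, rz, hand, tx, ty, tz, rx, ry, rz, hand, ...]. A call has 1 to 12 rows; each row is the pose to reach, as a shift and turn from the pose commanded when the call began; what a row does not reach only later rows make up. A row lasts 1/10 s, in which the tool goes at most 50 mm and 8.59 degrees, less where a joint would pass 70% of its speed; a pose out of reach is approached as far as the arm can. A call with a number of a shift or a turn outside -1 to 1 is refused whole. A call with a gripper value outside its range is refused whole. The fingers move at their own pace and stop on an object; the grip force is fixed at half the most. Time passes only in rows, so rows that repeat a pose let the fingers close. It gives the time, the measured TCP pose, the force, the opening and the grip force at its end, in the units of the state.
- manip.read_state(): the state, without advancing time (a new reading comes with each control period).
- optics.snapshot(name): name is "side" or "top"; returns (picture, depth): 400x640x3 uint8, red, green, blue; 400x640 float32, m along the optical axis (not along the pixel's ray), 0 where there is no reading.
- optics.camera_model(name): a dict with "camera_matrix" (3x3 intrinsics, pixels), "rvec" (rotation vector, rad) and "tvec" (3), from world to camera coordinates, as OpenCV has them. Camera axes: x right, y down, z forward; pixel columns grow to the right and rows downward; lengths in m; the calibration is good to about 2 mm. A picture is of the moment at which its call begins. camera_model takes no time and is no camera call.
- job.sign_off(): hands the job in; it is judged then, once.
The state is a dict: "t": time; "q": joint angles; "qvel": joint speeds; "effort": joint torques, N m; "position": TCP position; "eef_rot": TCP orientation; "contact_force": force on the tool from outside, world axes, zero at the start; "torque": the same for the moment, N m; "opening": finger opening in m; "grasp_force": force on a finger pad.
Only numpy, scipy, OpenCV 4.12 (cv2) and the standard library are available. Lean on these libraries where they do the work, as an engineer would, in place of code of your own. Each camera call takes 0.05 s, during which the arm holds its last target. There are 200 camera calls.

### The job

The washer in front of you is loaded and paid for: start a cold wash. With light fingertip touches, press the cold-wash key (the third from the left, as you face the machine, of the four rectangular keys) well down and let it come back up, then press the large round start key the same way and draw back. Press no other key, do not bang or lean on the machine, and leave the things standing on its lid where they are.

Things in the scene. Friction and masses are not known exactly. Their poses are not given: they have to be found in the camera images.
- washer: Fixed white top-loading washer beyond the counter's far edge, between two dryers: 600 wide (y), 600 deep (x), 930 high, its shut lid 180 above the counter top. Place and heading vary. Origin: on the floor (750 below the counter top) under its centre; x points from its front (robot's side) to its back, y to the left as the robot faces it, z up.
- panel (a point): Centre of the face of the washer's black control panel, the front edge of its top: 576 wide (y, to the left), 138 deep (x, up the slope). z points out of the face, which slopes down toward the robot by 0.26 rad (15 degrees).
- key3_top (a point): Centre of the top face of the cold-wash key, third from the left of four equal rectangular keys (31 along the row, 25 across it) at y = +85, +25, -35, -95 from the panel's centre. All six keys are of one white plastic, in one row on the panel's centre line, tops 9 above the panel. z points out of the panel along the key's travel, x up the slope; the point moves with the key.
- start_top (a point): Centre of the top face of the large round start key (diameter 40), rightmost on the panel (y = -215 from its centre). The point moves with the key; axes as for key3_top. A flat display (nothing to press) lies at the panel's left end.
- key3 (a joint): Travel of the cold-wash key in m: 0 up, 0.006 fully down (a stop). A spring pushes it up: about 1.5 N to start it moving, 4.5 N fully down. It springs back when released.
- start (a joint): Travel of the large round start key: range and spring as for key3.
- key1 (a joint): Travel of the first rectangular key from the left, as for key3. Not to be pressed.
- key2 (a joint): Travel of the second rectangular key from the left, as for key3. Not to be pressed.
- key4 (a joint): Travel of the fourth rectangular key from the left, as for key3. Not to be pressed.
- stop (a joint): Travel of the small round stop key (diameter 24, y = -150 from the panel's centre) between the fourth rectangular key and the start key, as for key3. Not to be pressed.
- jug: White detergent jug standing loose on the lid, 70 x 115, 212 high, its near side at least 100 behind the row of keys. Origin: centre of its underside.
- softener: White round softener bottle, diameter 68, 200 high, loose on the lid behind the keys. Origin: centre of its underside.
- dosing_cup: Clear plastic dosing cup, diameter 64, 55 high, loose on the lid behind the keys. Origin: centre of its underside.
- scrub_brush: Wooden scrubbing brush, 52 x 125, 42 high, lying bristles down, loose on the lid behind the keys. Origin: centre of its underside.
There are look-alikes about, which are no part of the job. What is shaped like the softener but yellow is not meant.

How it is judged:
By the outcome, as a careful person would: the job done as asked, in the order asked, and still so for the second after the job is handed in, with the robot touching nothing.
It also fails if it takes over 42 s, if anything falls off the work surface, if the arm or the gripper's body presses on something with over 40 N, if the wrist force passes 120 N, or if a joint passes its speed limit or range.

## Working session

There is one attempt and no reset: what is moved stays moved. The work goes in short steps, Python scripts to look and compute and a tool call to move; the robot and the scene stay as the last step left them, time stands still between calls to the robot, and variables do not carry over. Pictures are saved under pics/ and viewed, at most 10 in all, crops included, and the job is handed in when it is done.

Besides the shell and the picture viewer there is one more tool, called after "Call:" as name(argument=value, ...), one argument or row to a line, values as JSON. send_rows: Moves the arm, as the interface text tells. Shift numbers are shares of 15 cm and turn numbers shares of 90 degrees, none past 1 either way. Its arguments: {"type":"object","properties":{"moves":{"type":"array","items":{"type":"number","minimum":-1,"maximum":1}}},"required":["moves"]}

```bash
mkdir -p pics; cat > h.py <<'E'
import numpy as np, cv2
from cell import manip, optics, job
def snap(n):
    p,d=optics.snapshot(n); m=optics.camera_model(n)
    K=np.array(m["camera_matrix"]);R=cv2.Rodrigues(np.array(m["rvec"],float))[0];t=np.array(m["tvec"],float).ravel()
    return p,d,K,R,t
def pts(d,K,R,t):
    v,u=np.mgrid[:d.shape[0],:d.shape[1]]
    c=np.stack([(u-K[0,2])/K[0,0]*d,(v-K[1,2])/K[1,1]*d,d],-1)
    return (c-t)@R
E
python3 - <<'E'
from h import *
for n in("side","top"):
    p,d,K,R,t=snap(n); cv2.imwrite(f"pics/{n}0.png",p[:,:,::-1]); np.savez(f"{n}0.npz",p=p,d=d,K=K,R=R,t=t)
    print(n,K[0,0],-R.T@t,R[2])
print(manip.read_state(),manip.pinch_z)
E
```

```text
side 436.92789110303994 [-0.12185889 -0.74061639  0.83186881] [ 0.41697233  0.52889442 -0.73919197]
top 403.0361542591047 [0.20027396 0.0396589  1.35086952] [ 0.19215983 -0.00906936 -0.98132173]
{'t': 0.1, 'q': array([1.05940349e+00, 3.13953322e-01, 4.51100825e-02, 1.30361354e+00,
       3.64910480e-05, 1.43116664e+00]), 'qvel': array([-0.00041075, -0.00368212,  0.00260061,  0.001622  , -0.00015114,
        0.0018796 ]), 'effort': array([ 1.94999018e-03, -4.81725955e+01,  2.99244225e+01,  1.27961478e-02,
       -1.87823143e-04, -1.68112841e-06]), 'position': array([0.20866547, 0.535318  , 0.23048926]), 'eef_rot': array([-3.13995343e+00, -2.67232286e-04,  2.76982926e+00]), 'contact_force': array([ 0.56822054,  0.46174891, -0.1575958 ]), 'torque': array([-0.01945279,  0.02137221, -0.00203873]), 'grasp_force': 0.0, 'opening': 0.08519154171027275} 0.0187
```

View pics/side0.png

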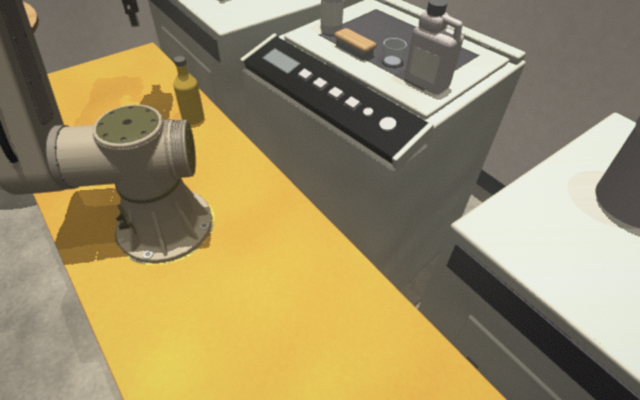

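View pics/top0.png

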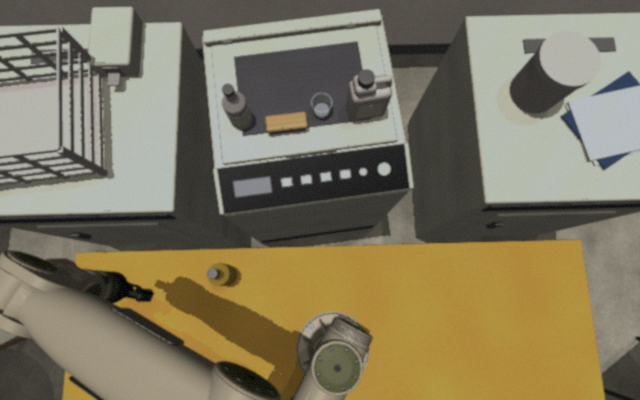

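The side view shows the key row at (305,73), (320,82), (337,92), (352,103), then stop (368,112) and start (388,124). In the top view the row is (287,183), (306,180), (325,177), (345,174), then stop (363,172) and start (384,170). The display is at the left end in both. The cold-wash look-alikes are the other three rectangular keys. I choose the third, top (325,177), and the large round key, top (384,170).

```bash
python3 - <<'E'
from h import *
D={n:np.load(n+"0.npz") for n in("side","top")}
box={"side":(285,55,410,140),"top":(276,158,398,192)}
C={}
for n in D:
    z=D[n]; x0,y0,x1,y1=box[n]
    g=cv2.cvtColor(z["p"],cv2.COLOR_RGB2GRAY); m=np.zeros_like(g); m[y0:y1,x0:x1]=(g[y0:y1,x0:x1]>120)
    N,l,s,c=cv2.connectedComponentsWithStats(m)
    W=pts(z["d"],z["K"],z["R"],z["t"])
    k=[i for i in range(1,N) if 25<s[i,4]<400]; k.sort(key=lambda i:c[i,0])
    C[n]=[]
    for i in k:
        w=np.median(W[l==i],0); print(n,c[i].round(1),s[i,4],w.round(4)); C[n].append(c[i])
if len(C["side"])==len(C["top"])==6:
    P=[D[n]["K"]@np.c_[D[n]["R"],D[n]["t"]] for n in("side","top")]
    X=cv2.triangulatePoints(P[0],P[1],np.array(C["side"]).T,np.array(C["top"]).T); X=(X[:3]/X[3]).T
    print(X.round(4)); print(np.linalg.norm(np.diff(X,axis=0),axis=1))
# panel plane from depth (top), dark pixels
z=D["top"];W=pts(z["d"],z["K"],z["R"],z["t"]);g=cv2.cvtColor(z["p"],cv2.COLOR_RGB2GRAY)
m=np.zeros_like(g);cv2.fillPoly(m,[np.array([[225,178],[400,152],[404,180],[230,204]])],1)
q=W[(m>0)&(g<50)&(z["d"]>0)];c=np.median(q,0);
for _ in range(3):
    u,s,v=np.linalg.svd(q-q.mean(0),full_matrices=False); n=v[2]*np.sign(v[2,2]); r=(q-q.mean(0))@n; q=q[abs(r)<.006]
print("plane",q.mean(0),n,r.std(),len(q))
im=cv2.resize(z["p"][130:220,205:415,::-1],None,fx=3.6,fy=3.6,interpolation=cv2.INTER_CUBIC);cv2.imwrite("pics/crop.png",im)
E
```

```text
side [289.5  63.6] 147 [0.5105 0.1988 0.163 ]
side [304.7  73. ] 82 [0.5111 0.1291 0.1682]
side [319.6  82.1] 89 [0.5167 0.0698 0.1679]
side [335.3  91.5] 94 [0.5249 0.0098 0.1679]
side [351.9 101.5] 103 [ 0.5313 -0.0501  0.1679]
side [367.6 110.9] 62 [ 0.5374 -0.1044  0.1681]
side [387.3 123. ] 179 [ 0.5443 -0.1688  0.1677]
side [392.1  59.7] 129 [ 0.7133 -0.0013  0.2001]
top [286.2 181.7] 85 [0.5121 0.1294 0.1653]
top [306.  179.1] 90 [0.5186 0.0685 0.1659]
top [325.6 176.4] 88 [0.5266 0.0079 0.1649]
top [344.9 173.8] 86 [ 0.5326 -0.0504  0.1656]
top [362.7 171.3] 47 [ 0.5404 -0.1051  0.1658]
top [383.9 168.4] 130 [ 0.5465 -0.1698  0.1659]
plane [0.52544321 0.00864082 0.15657007] [-0.25581331 -0.02967126  0.96627075] 0.002312652440914998 3318
```

View pics/crop.png

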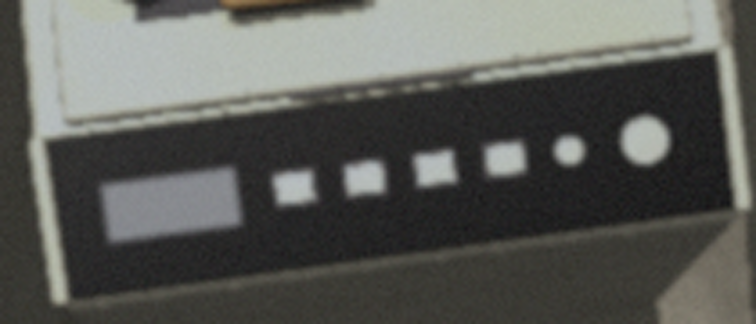

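The crop confirms four rectangular keys, a small round stop key and a large round start key. Key 3 is at crop (435,167) and start is at (645,140). The 60 mm pitch, the 15° slope and the 300 mm from key 1 to start all agree with the measured points.

```bash
python3 - <<'E'
from h import *
from scipy.spatial.transform import Rotation as Q
a=0.115;n=np.array([-.2588*np.cos(a),-.2588*np.sin(a),.9659])
y=np.array([-np.sin(a),np.cos(a),0]);x=np.cross(y,-n)
T=Q.from_matrix(np.c_[x,y,-n]);c=Q.from_euler("xyz",manip.read_state()["eef_rot"])
print((T*c.inv()).as_rotvec()/(np.pi/2),T.as_euler("xyz"))
k3=np.array([.5258,.0085,.1662]);st=np.array([.5456,-.1693,.1665])
print("n",n,"pre",k3+.03*n,st+.03*n)
z=np.load("side0.npz");W=pts(z["d"],z["K"],z["R"],z["t"]);print("yellow bottle",W[70,180],W[105,187]);
z=np.load("top0.npz");W=pts(z["d"],z["K"],z["R"],z["t"]);print(W[273,218],"jug",W[78,366],W[112,370],W[95,235])
E
```

```text
[-0.02053131 -0.16722916  0.30823008] [-3.14159265  0.26178768 -3.02659265]
n [-0.25709057 -0.02969644  0.9659    ] pre [0.51808728 0.00760911 0.195177  ] [ 0.53788728 -0.17019089  0.195477  ]
yellow bottle [0.23397939 0.33244454 0.17348528] [0.22233122 0.3085454  0.07637508]
[0.2438656  0.32821108 0.16911542] jug [ 0.72395604 -0.0968901   0.39327723] [ 0.69913731 -0.12552982  0.23903603] [0.20027396 0.0396589  1.35086952]
```

Call:
send_rows(
  moves=[0,0,0.25,0,0,0,1,0.1,0,0.55,0,0,0.05,1,0.35,0,0.8,0,0,0.1,1,0.6,-0.1,0.8,0,-0.05,0.15,1,0.85,-0.25,0.8,-0.01,-0.1,0.23,1,1,-0.5,0.8,-0.02,-0.14,0.29,1,1,-0.8,0.8,-0.02,-0.167,0.308,1,1,-1,0.8,-0.02,-0.167,0.308,1],
)

```text
t: 0.9
position: [0.3576, 0.3827, 0.35]
eef_rot: [3.141, 0.26, -3.026]
contact_force: [-0.2, -0.7, 1.3]
opening: -0.0002
grasp_force: 0.0
```

Call:
send_rows(
  moves=[0.1,-0.2,0,0,0,0,1,0.2,-0.45,0,0,0,0,1,0.4,-0.7,0,0,0,0,1,0.6,-1,0,0,0,0,1,0.6,-1,0,0,0,0,1],
)

```text
t: 1.4
position: [0.4513, 0.2313, 0.3509]
eef_rot: [3.14, 0.262, -3.034]
contact_force: [-0.6, -0.4, 0.1]
opening: -0.0001
grasp_force: 0.0
```

Call:
send_rows(
  moves=[0.1,-0.25,0,0,0,0,1,0.2,-0.5,0,0,0,0,1,0.3,-0.75,0,0,0,0,1,0.4,-1,0,0,0,0,1,0.4,-1,0,0,0,0,1],
)

```text
t: 1.9
position: [0.5101, 0.0824, 0.3505]
eef_rot: [3.14, 0.261, -3.033]
contact_force: [-0.0, 0.6, -0.3]
opening: 0.0003
grasp_force: 0.0
```

Call:
send_rows(
  moves=[0.03,-0.26,-0.1,0,0,0,1,0.06,-0.52,-0.3,0,0,0,1,0.06,-0.52,-0.55,0,0,0,1,0.06,-0.52,-0.8,0,0,0,1,0.06,-0.52,-1,0,0,0,1,0.06,-0.52,-1,0,0,0,1,0.06,-0.52,-1,0,0,0,1],
)

```text
t: 2.6
position: [0.5176, 0.0088, 0.2015]
eef_rot: [3.138, 0.261, -3.026]
contact_force: [0.9, -0.3, 1.0]
opening: -0.0004
grasp_force: 0.0
```

```bash
python3 - <<'E'
from h import *
ims=[]
for n,b in(("side",(240,30,430,150)),("top",(210,120,410,220))):
    p,*_=snap(n);x0,y0,x1,y1=b;ims.append(cv2.resize(p[y0:y1,x0:x1,::-1],(600,300) if n=="top" else (600,379),interpolation=cv2.INTER_CUBIC))
im=np.vstack(ims);cv2.imwrite("pics/near.png",cv2.resize(im,None,fx=.88,fy=.88))
s=manip.read_state();print(s["t"],s["position"],s["eef_rot"],s["contact_force"],s["q"])
E
```

```text
2.7 [0.51933755 0.00819871 0.20362217] [ 3.13987863  0.26487727 -3.02591388] [ 0.13039733 -0.16477992  0.59379292] [-0.18541023  0.00797814 -0.42741365  0.88242172  0.07935686 -0.29122029]
```

View pics/near.png

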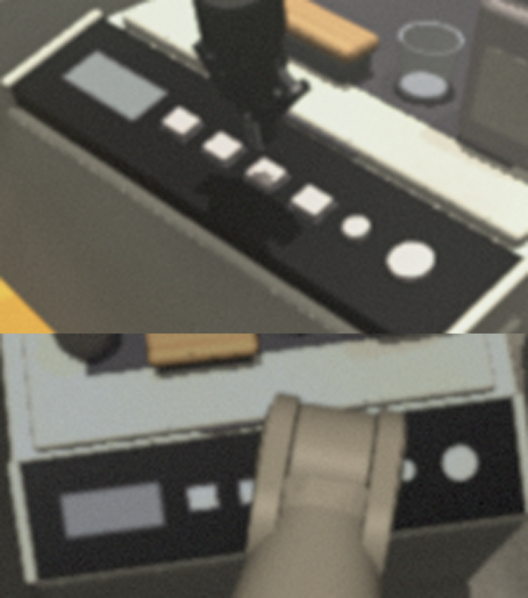

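Call:
send_rows(
  moves=[0.012,0,-0.045,0,0,0,1,0.024,0.002,-0.09,0,0,0,1,0.036,0.004,-0.135,0,0,0,1,0.045,0.005,-0.17,0,0,0,1,0.05,0.006,-0.19,0,0,0,1,0.053,0.006,-0.2,0,0,0,1,0.053,0.006,-0.2,0,0,0,1,0.053,0.006,-0.2,0,0,0,1],
)

```text
t: 3.5
position: [0.526, 0.0086, 0.1715]
eef_rot: [3.139, 0.262, -3.027]
contact_force: [-0.2, 0.0, 0.3]
opening: 0.0003
grasp_force: 0.0
```

Call:
send_rows(
  moves=[0.0035,0,-0.013,0,0,0,1,0.0035,0,-0.013,0,0,0,1,0.0035,0,-0.013,0,0,0,1],
)

```text
t: 3.8
position: [0.5264, 0.0086, 0.1694]
eef_rot: [3.139, 0.262, -3.027]
contact_force: [0.7, -0.1, -0.8]
opening: -0.0
grasp_force: 0.0
```

Call:
send_rows(
  moves=[0.0035,0,-0.013,0,0,0,1,0.0035,0,-0.013,0,0,0,1,0.0035,0,-0.013,0,0,0,1],
)

```text
t: 4.1
position: [0.5271, 0.0086, 0.1676]
eef_rot: [3.139, 0.262, -3.027]
contact_force: [-0.6, 0.3, 1.1]
opening: -0.0
grasp_force: 0.7
```

Call:
send_rows(
  moves=[0.0035,0,-0.013,0,0,0,1,0.0035,0,-0.013,0,0,0,1,0.0035,0,-0.013,0,0,0,1],
)

```text
t: 4.4
position: [0.5276, 0.0086, 0.1656]
eef_rot: [3.139, 0.262, -3.027]
contact_force: [0.3, -0.2, 3.0]
opening: 0.0001
grasp_force: 1.2
```

Call:
send_rows(
  moves=[0.0017,0,-0.0065,0,0,0,1,0.0017,0,-0.0065,0,0,0,1,0.0017,0,-0.0065,0,0,0,1],
)

```text
t: 4.7
position: [0.5279, 0.0087, 0.1647]
eef_rot: [3.139, 0.262, -3.027]
contact_force: [0.0, 0.2, 3.7]
opening: 0.0003
grasp_force: 1.4
```

Call:
send_rows(
  moves=[0.0017,0,-0.0065,0,0,0,1,0.0017,0,-0.0065,0,0,0,1,0.0017,0,-0.0065,0,0,0,1],
)

```text
t: 5.0
position: [0.5282, 0.0087, 0.1637]
eef_rot: [3.139, 0.262, -3.027]
contact_force: [0.2, 0.5, 3.5]
opening: 0.0001
grasp_force: 1.7
```

Call:
send_rows(
  moves=[0.0017,0,-0.0065,0,0,0,1,0.0017,0,-0.0065,0,0,0,1,0.0017,0,-0.0065,0,0,0,1],
)

```text
t: 5.3
position: [0.5284, 0.0087, 0.1627]
eef_rot: [3.139, 0.262, -3.027]
contact_force: [-0.2, 1.1, 5.2]
opening: -0.0001
grasp_force: 1.9
```

Call:
send_rows(
  moves=[0.0014,0,-0.005,0,0,0,1,0.0014,0,-0.005,0,0,0,1,0.0014,0,-0.005,0,0,0,1],
)

```text
t: 5.6
position: [0.5286, 0.0087, 0.1619]
eef_rot: [3.139, 0.262, -3.027]
contact_force: [0.8, 1.7, 4.0]
opening: 0.0001
grasp_force: 2.1
```

```bash
python3 - <<'E'
from h import *
F=[]
for i in range(4): 
    p,*_=snap("side"); s=manip.read_state(); F.append(np.r_[s["contact_force"],s["position"],s["grasp_force"]])
print(np.array(F).round(4),s["t"]);cv2.imwrite("pics/press.png",cv2.resize(p[40:140,260:420,::-1],(800,500),interpolation=cv2.INTER_CUBIC))
E
```

```text
[[ 1.2887  2.056   5.254   0.5286  0.0087  0.1619  2.1199]
 [-0.0288  1.949   4.0006  0.5286  0.0087  0.162   2.1195]
 [ 1.1127  2.3573  4.6531  0.5286  0.0087  0.162   2.1198]
 [ 0.7286  2.4775  4.792   0.5286  0.0087  0.162   2.1203]] 5.8
```

View pics/press.png

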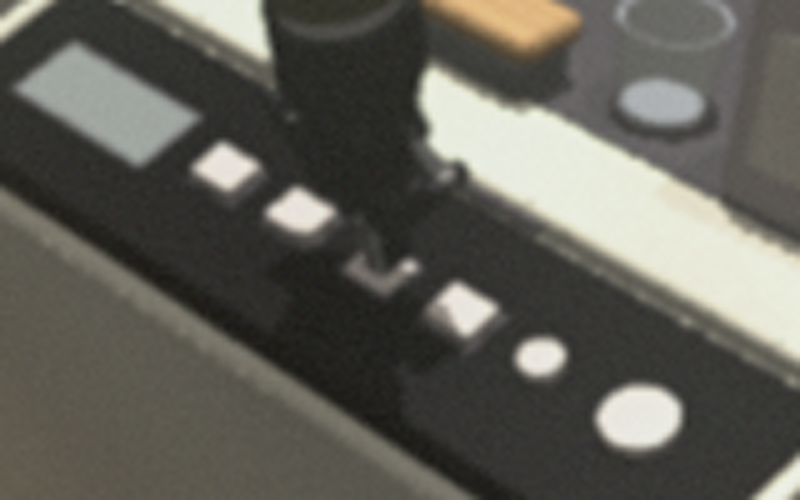

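The fingertip is on key 3 at (380,265) and the key is visibly sunk. Its neighbours at (300,210) and (462,305) are still up. The force corresponds to about 5.5 mm of travel, so I release along the normal.

Call:
send_rows(
  moves=[-0.0035,0,0.013,0,0,0,1,-0.007,0,0.026,0,0,0,1,-0.012,-0.001,0.045,0,0,0,1,-0.022,-0.003,0.085,0,0,0,1,-0.04,-0.005,0.15,0,0,0,1,-0.065,-0.008,0.25,0,0,0,1,-0.065,-0.008,0.25,0,0,0,1],
)

```text
t: 6.5
position: [0.5193, 0.0071, 0.2015]
eef_rot: [3.14, 0.264, -3.027]
contact_force: [1.1, 0.7, -0.7]
opening: 0.0003
grasp_force: 0.0
```

```bash
python3 - <<'E'
from h import *
p,*_=snap("side"); s=manip.read_state(); print(s["t"],s["contact_force"],s["position"],s["grasp_force"])
cv2.imwrite("pics/rel.png",cv2.resize(p[40:140,260:420,::-1],(800,500),interpolation=cv2.INTER_CUBIC))
E
```

```text
6.55 [0.58523036 0.01431551 0.6808838 ] [0.51912836 0.00717425 0.20051224] 0.0
```

View pics/rel.png

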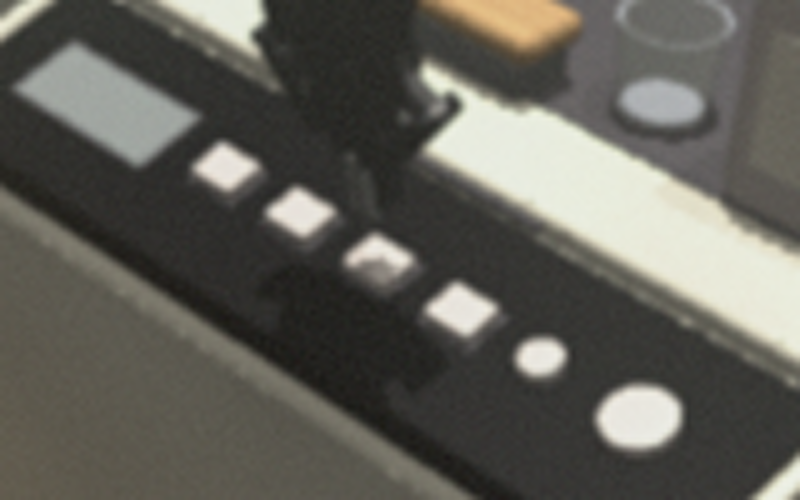

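Key 3 is back up at (380,260). Moving to the start key.

Call:
send_rows(
  moves=[0.02,-0.2,0.05,0,0,0,1,0.05,-0.45,0.05,0,0,0,1,0.08,-0.7,0.05,0,0,0,1,0.1,-0.9,0.05,0,0,0,1,0.11,-1,0.05,0,0,0,1],
)

```text
t: 7.05
position: [0.5351, -0.1449, 0.206]
eef_rot: [3.139, 0.261, -3.03]
contact_force: [0.4, 0.4, -1.0]
opening: 0.0002
grasp_force: 0.0
```

Call:
send_rows(
  moves=[0.01,-0.1,0,0,0,0,1,0.02,-0.19,-0.05,0,0,0,1,0.02,-0.19,-0.05,0,0,0,1,0.02,-0.19,-0.05,0,0,0,1],
)

```text
t: 7.45
position: [0.5377, -0.1703, 0.1985]
eef_rot: [3.138, 0.26, -3.027]
contact_force: [-0.2, 0.2, -0.0]
opening: -0.0001
grasp_force: 0.0
```

```bash
python3 - <<'E'
from h import *
p,*_=snap("side"); s=manip.read_state(); print(s["t"],s["contact_force"],s["position"],s["eef_rot"],s["grasp_force"])
n=np.array([-.2571,-.0297,.9659]);st=np.array([.5456,-.1693,.1675]);d=s["position"]-st;print("height",d@n,"lateral",d-(d@n)*n)
cv2.imwrite("pics/st.png",cv2.resize(p[40:140,280:440,::-1],(800,500),interpolation=cv2.INTER_CUBIC))
E
```

```text
7.5 [-0.18697736  0.19028556 -0.01570051] [ 0.53782377 -0.17013276  0.1988636 ] [ 3.13799645  0.26084564 -3.02666168] 0.0
height 0.03231810587009175 lateral [0.00053276 0.00012709 0.00014754]
```

View pics/st.png

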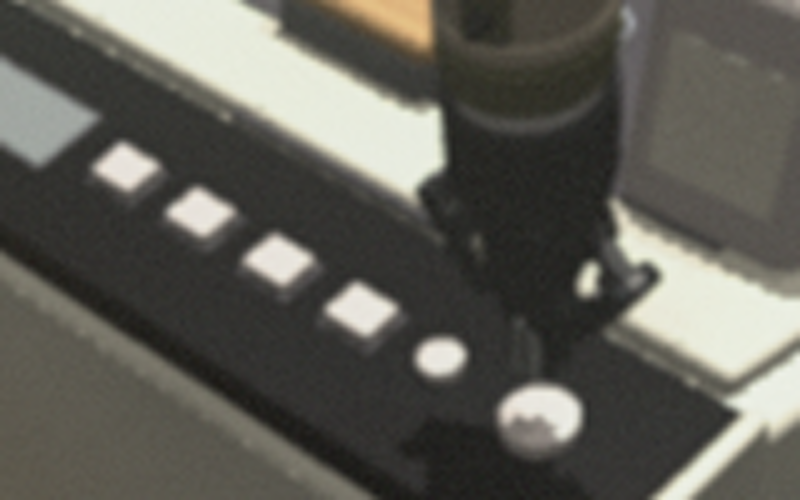

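The fingertip at (535,355) is centred over the start key at (540,415), and all other keys are up. Descending.

Call:
send_rows(
  moves=[0.012,0,-0.045,0,0,0,1,0.024,0.002,-0.09,0,0,0,1,0.036,0.004,-0.135,0,0,0,1,0.044,0.005,-0.165,0,0,0,1,0.048,0.006,-0.18,0,0,0,1,0.048,0.006,-0.18,0,0,0,1],
)

```text
t: 8.1
position: [0.5452, -0.1699, 0.1717]
eef_rot: [3.138, 0.261, -3.027]
contact_force: [0.7, 0.6, -0.2]
opening: -0.0002
grasp_force: 0.0
```

Call:
send_rows(
  moves=[0.0017,0,-0.0065,0,0,0,1,0.0035,0,-0.013,0,0,0,1,0.0052,0,-0.0195,0,0,0,1,0.007,0,-0.026,0,0,0,1,0.007,0,-0.026,0,0,0,1,0.007,0,-0.026,0,0,0,1],
)

```text
t: 8.7
position: [0.5464, -0.1702, 0.1684]
eef_rot: [3.139, 0.262, -3.027]
contact_force: [-0.6, 0.1, 0.0]
opening: -0.0005
grasp_force: 0.0
```

Call:
send_rows(
  moves=[0.0017,0,-0.0065,0,0,0,1,0.0035,0,-0.013,0,0,0,1,0.0035,0,-0.013,0,0,0,1],
)

```text
t: 9.0
position: [0.547, -0.1702, 0.1665]
eef_rot: [3.139, 0.262, -3.027]
contact_force: [-0.2, 0.6, 1.4]
opening: -0.0002
grasp_force: 0.9
```

Call:
send_rows(
  moves=[0.0017,0,-0.0065,0,0,0,1,0.0035,0,-0.013,0,0,0,1,0.0052,0,-0.0195,0,0,0,1,0.0052,0,-0.0195,0,0,0,1,0.0052,0,-0.0195,0,0,0,1],
)

```text
t: 9.5
position: [0.5478, -0.1701, 0.1637]
eef_rot: [3.139, 0.262, -3.027]
contact_force: [-1.0, 1.0, 2.9]
opening: -0.0
grasp_force: 1.6
```

Call:
send_rows(
  moves=[0.0015,0,-0.0055,0,0,0,1,0.003,0,-0.011,0,0,0,1,0.003,0,-0.011,0,0,0,1,0.003,0,-0.011,0,0,0,1],
)

```text
t: 9.9
position: [0.5483, -0.1701, 0.162]
eef_rot: [3.139, 0.262, -3.027]
contact_force: [-1.5, 0.7, 4.2]
opening: 0.0002
grasp_force: 2.1
```

The grasp reading is 2.1, the same as for key 3, so the start key is about 5.5 mm down. I release and draw back.

Call:
send_rows(
  moves=[-0.0035,0,0.013,0,0,0,1,-0.007,0,0.026,0,0,0,1,-0.012,-0.001,0.045,0,0,0,1,-0.022,-0.003,0.085,0,0,0,1,-0.04,-0.005,0.15,0,0,0,1,-0.09,-0.01,0.35,0,0,0,1,-0.16,-0.02,0.6,0,0,0,1,-0.25,-0.03,0.9,0,0,0,1,-0.4,-0.03,1,0,0,0,1,-0.4,-0.03,1,0,0,0,1,-0.4,-0.03,1,0,0,0,1],
)

```text
t: 11.0
position: [0.4881, -0.1749, 0.3125]
eef_rot: [3.14, 0.263, -3.028]
contact_force: [-0.6, -0.9, -0.9]
opening: -0.0001
grasp_force: 0.0
```

```bash
python3 - <<'E'
from h import *
p,*_=snap("side"); s=manip.read_state(); print(s["t"],s["contact_force"],s["position"],abs(s["qvel"]).max())
cv2.imwrite("pics/end.png",cv2.resize(p[0:160,240:496,::-1],(800,500),interpolation=cv2.INTER_CUBIC))
E
```

```text
11.05 [ 0.65640864 -0.17145894  0.00089561] [ 0.48809722 -0.17464804  0.3113698 ] 0.019957964809776116
```

View pics/end.png

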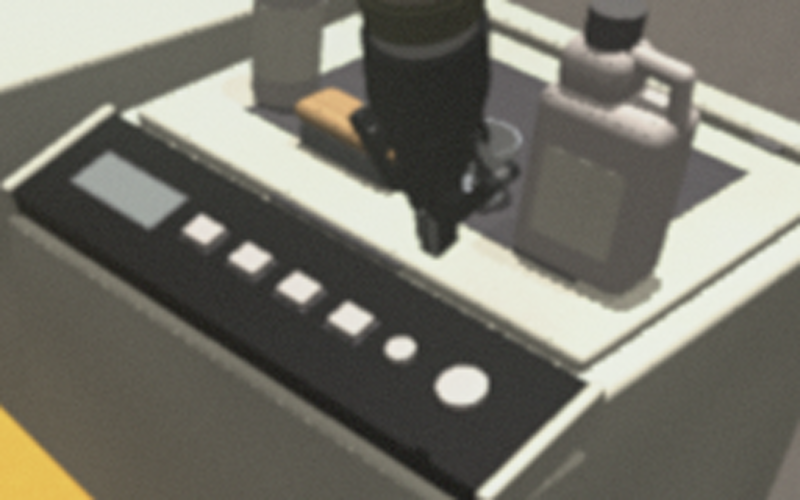

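All six keys are up: the rectangular keys at (203,229) to (350,318), stop at (400,348) and start at (462,385). The things on the lid still stand, and the arm is clear. Handing in.

```bash
python3 -c "
from cell import job; print(job.sign_off())"
```

```text
the job is handed in; nothing more can be done
None
```

The job is handed in: I pressed the cold-wash key and then the start key about 5.5 mm down each (estimated from the spring force), both came back up, and the arm was clear at about 11 s with no other key pressed and the lid items I could see still in place.

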